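Make up two barrel kits in the cellar

TASK

Make up the kits for two barrels from the stock standing on the bench. The two-bay pine tray is for the barrel that is still fermenting: it gets the tall sample bottle and the breather bung; the three-bay tray is for the finished barrel: it gets the squat sample jar, the solid silicone bung and, in the narrow middle bay, the tablet tube. Stand each thing upright on the floor of a bay of its own, set the glass bottle and jar down without dropping them, and leave the oak bung, the dropper bottle and the steel ferrule standing where they are.

Things in the scene. Friction and masses are not known exactly. Their poses are not given: they have to be found in the camera images.
- two_bay_tray: Low open pine tray, 188 x 126 mm, walls 40 mm high and 8 mm thick, floor 6 mm thick, fixed to the bench. A divider 36 mm high across its middle makes two equal bays, 82 mm (along x) by 110 mm (along y), centred 45 mm either side of the middle. Origin at the centre of the underside, x along the long side, z up; it lies with x roughly straight ahead of the robot, up to 15 degrees askew, left or right of the stock.
- three_bay_tray: Low open pine tray, 252 x 126 mm, walls 40 mm high and 8 mm thick, floor 6 mm thick, fixed to the bench. Two dividers 36 mm high make three bays, all 110 mm along y: a narrow middle bay 56 mm along x, centred on the tray, and two wide bays 82 mm along x, centred 77 mm either side of the middle. Origin at the centre of the underside, x along the long side, z up; it lies with x roughly straight ahead of the robot, up to 15 degrees askew, on the other side of the stock.
- tall_bottle: Empty green glass sample bottle with blank paper label, 140 mm tall: body 58 mm across up to 78 mm, sloping shoulder, neck 26 mm across from 102 to 113 mm, and a black screw cap 32 mm across from 113 to 140 mm; take it by the cap. About 0.2 kg. Loose, upright; origin at the centre of the underside, z up.
- breather_bung: White silicone barrel bung with a vent on top: tapered plug 44 to 50 mm across for the lowest 26 mm, straight head 56 mm across from 28 to 46 mm (grip here), then a short stem 20 mm across with a mushroom-shaped vent cap 36 mm across, 67 mm tall in all. About 0.1 kg. Loose, upright; origin at the centre of the underside, z up.
- squat_jar: Empty squat green glass sample jar with blank paper label, 70 mm tall: body 60 mm across up to 46 mm, flat black screw lid 58 mm across from 50 to 70 mm. About 0.16 kg. Loose, upright; origin at the centre of the underside, z up.
- solid_bung: Solid white silicone barrel bung with a flat top, 50 mm tall: tapered plug 46 to 52 mm across for the lowest 30 mm, straight head 60 mm across from 32 to 50 mm (grip here). About 0.1 kg. Loose, upright; origin at the centre of the underside, z up.
- tablet_tube: Slim straight aluminium tablet tube with a white cap, 32 mm across and 76 mm tall. About 0.05 kg. Loose, upright; origin at the centre of the underside, z up.
- oak_bung: Stays where it is: plain tapered bung of oak without a head, 42 mm across below, 52 mm above, 36 mm tall. Loose, upright; origin at the centre of the underside, z up.
- dropper_bottle: Stays where it is: small amber glass bottle 36 mm across with a black collar and a thin rubber bulb on top, 80 mm tall. Loose, upright; origin at the centre of the underside, z up.
- pipe_ferrule: Stays where it is: short open steel pipe end with a flange at its foot, 51 mm across at the flange, 40 mm above it, 26 mm tall. Loose, upright; origin at the centre of the underside, z up.
Things that resemble listed ones, but are neither listed nor needed, are in the scene too. There is more than one size of the tablet_tube; the one meant has the size given above.

How it is judged:
At the end, for the whole second after the job is handed in: Bottle and breather bung stand one in each bay of the two-bay tray; jar and solid bung one in each wide bay, tube in the narrow bay of the three-bay tray; each on the tray floor (within 6 mm), upright within 0.15 rad, released and at rest (((x of tall_bottle in the frame of two_bay_tray between 0.025 and 0.065 m and y of tall_bottle in the frame of two_bay_tray between -0.04 and 0.04 m and z of each of tall_bottle, breather_bung in the frame of two_bay_tray below 0.012 m and x of breather_bung in the frame of two_bay_tray between -0.065 and -0.025 m and y of breather_bung in the frame of two_bay_tray between -0.04 and 0.04 m) or (x of tall_bottle in the frame of two_bay_tray between -0.065 and -0.025 m and y of tall_bottle in the frame of two_bay_tray between -0.04 and 0.04 m and z of each of tall_bottle, breather_bung in the frame of two_bay_tray below 0.012 m and x of breather_bung in the frame of two_bay_tray between 0.025 and 0.065 m and y of breather_bung in the frame of two_bay_tray between -0.04 and 0.04 m)) and ((x of squat_jar in the frame of three_bay_tray between 0.055 and 0.1 m and y of squat_jar in the frame of three_bay_tray between -0.04 and 0.04 m and z of each of squat_jar, solid_bung in the frame of three_bay_tray below 0.012 m and x of solid_bung in the frame of three_bay_tray between -0.1 and -0.055 m and y of solid_bung in the frame of three_bay_tray between -0.04 and 0.04 m) or (x of squat_jar in the frame of three_bay_tray between -0.1 and -0.055 m and y of squat_jar in the frame of three_bay_tray between -0.04 and 0.04 m and z of each of squat_jar, solid_bung in the frame of three_bay_tray below 0.012 m and x of solid_bung in the frame of three_bay_tray between 0.055 and 0.1 m and y of solid_bung in the frame of three_bay_tray between -0.04 and 0.04 m)) and x of tablet_tube in the frame of three_bay_tray between -0.02 and 0.02 m and y of tablet_tube in the frame of three_bay_tray between -0.045 and 0.045 m and z of tablet_tube in the frame of three_bay_tray below 0.012 m and angle between each of tall_bottle, breather_bung, squat_jar, solid_bung, tablet_tube's own z axis and vertical below 0.15 rad and linear speed of each of tall_bottle, breather_bung, squat_jar, solid_bung, tablet_tube below 0.02 m/s and contact force between the fingers and tall_bottle below 0.1 N and contact force between the fingers and breather_bung below 0.1 N and contact force between the fingers and squat_jar below 0.1 N and contact force between the fingers and solid_bung below 0.1 N and contact force between the fingers and tablet_tube below 0.1 N); the robot touches nothing.
It fails at once if the oak bung, dropper bottle or ferrule is moved more than 25 mm or knocked over (distance of any of oak_bung, dropper_bottle, pipe_ferrule from where it was at the start of the episode above 0.025 m or angle between any of oak_bung, dropper_bottle, pipe_ferrule's own z axis and vertical above 0.5 rad).
It fails at once if the glass bottle is dropped (falls freely faster than 0.6 m/s, about 2 cm) (linear speed of tall_bottle above 0.6 m/s and contact force between the fingers and tall_bottle below 0.1 N).
It fails at once if the glass jar is dropped (falls freely faster than 0.6 m/s, about 2 cm) (linear speed of squat_jar above 0.6 m/s and contact force between the fingers and squat_jar below 0.1 N).
It also fails if it takes over 128 s, if anything falls off the work surface, if the arm or the gripper's body presses on something with over 40 N, if the wrist force passes 120 N, or if a joint passes its speed limit or range.

ROBOT

A 6-joint arm with a two-finger parallel gripper is mounted at the origin on the work surface. World frame = base frame: x ahead of the robot, y to its left, z up, the work surface at z = 0. Lengths are in m, angles in rad, forces in N, time in s.
With the tool pointing down it reaches from about 0.375 to 0.9 m from the base axis. Payload 3.1 kg.
Tool frame: the origin (TCP) lies between the finger pads; the fingertips stand 11 mm ahead of it and the grasp point (between the pads) lies 8 mm behind it; z points along the fingers, y is the direction in which the jaws open and shut (so a half turn about z gives the same grasp; the last joint's range is limited). The gripper opens to 85 mm and grips with 20 to 120 N. Pads are 22 mm wide; open, the fingers measure 114 mm over their backs; the gripper's body (76 mm by 85 mm) begins 54 mm behind the grasp point. The pads swing forward as they close: fully open they stand 13 mm farther back than shut.
Start: joints at [-1.317, 0.527, 1.433, -0, 1.181, -0.178], TCP at [0.262, -0.568, 0.242] pointing down, gripper open.
Joint ranges: [-3.08, 3.08], [-0.75, 2.2], [0.22, 2.44], [-1.43, 4.57], [0, 2.65], [-2.85, 2.85]. Speed limits (rad/s): [2.79, 2.79, 3.14, 3.14, 3.14, 3.14].

INTERFACE

Orientations are given as a unit quaternion [x, y, z, w].
In Python, from station import manip gives the robot as it stands. The module is installed in compiled form; this text tells all that it offers.
- The arm moves only by the tool arm_command, never from a script. Its argument "rows" is a list of rows, each a list of 3 entries, a list of its own where there are three numbers: the shift along the world's x, y, z in mm, then the turn about the world's z in rad, then the closure, from -1 (fully open) to 1 (shut), so that 0 is half open. A call has 1 to 12 rows; each row shifts and turns the commanded pose from where the row before left it; what a row does not reach is not made up. A row lasts 1/8 s, in which the tool goes at most 62.5 mm and 10.7 degrees, less where a joint would pass 70% of its speed; a pose out of reach is approached as far as the arm can. A call with a gripper value outside its range is refused whole. The fingers move at their own pace and stop on an object; "squeeze" is the grip in N (left out, the last holds). Time passes only in rows, so rows that do not move let the fingers close. It gives the time, the measured TCP pose, the force and the opening at its end, in the units of the state.
- manip.sense(): the state, without advancing time (a new reading comes with each control period).
- manip.snapshot(name): name is "side" or "top"; returns the picture (480x640x3 uint8, blue, green, red); there is no depth.
- manip.get_calibration(name): a dict with "fovy" (degrees; the focal length in pixels is half the picture's height over the tangent of half this angle, whatever the lens; pixels are square), "cx", "cy" (the principal point, pixels), "R" (3x3) and "t" (3): a world point X has camera coordinates R X + t. Camera axes: x right, y down, z forward; pixel columns grow to the right and rows downward; lengths in m; the calibration is good to about 2 mm. A picture is of the moment at which its call begins. get_calibration takes no time and is no camera call.
- manip.sign_off(): hands the job in, once; it reports no verdict.
The state is a dict: "t": time; "q": joint angles; "qd": joint speeds; "tau": joint torques, N m; "tcp_pos": TCP position; "tool_rot": TCP orientation; "force": force on the tool from outside, world axes, zero at the start; "ft_torque": the same for the moment, N m; "finger_gap": opening from 0.0 (shut) to 1.0 (fully open).
Only numpy, scipy, OpenCV 4.12 (cv2) and the standard library are available. Lean on these libraries where they do the work, as an engineer would, in place of code of your own. Each camera call takes 0.05 s, during which the arm holds its last target.

## Working session

There is one attempt and no reset: what is moved stays moved. The work goes in short steps, Python scripts to look and compute and a tool call to move; the robot and the scene stay as the last step left them, time stands still between calls to the robot, and variables do not carry over. Pictures are saved under pics/ and viewed, and the job is handed in when it is done.

Besides the shell and the picture viewer there is one more tool, called after "Request:" as a command line: name --argument value ..., lists and objects as JSON in quotes. arm_command: Moves the arm, as the interface text tells. Its arguments: {"type":"object","properties":{"rows":{"type":"array","items":{"type":"array"}},"squeeze":{"type":"number"}},"required":["rows"]}

```bash
mkdir -p pics; python3 - <<'E'
from station import manip
import cv2
for n in ("side","top"):
    im=manip.snapshot(n); cv2.imwrite(f"pics/{n}0.png",im)
    c=manip.get_calibration(n); print(n,c)
s=manip.sense(); print(s["t"],s["tcp_pos"],s["tool_rot"],s["finger_gap"],s["force"])
E
```

```text
side {'fovy': 49.754196518203216, 'cx': 318.1463486895042, 'cy': 248.7160647243282, 'R': array([[-0.93298203, -0.35966104,  0.01372856],
       [-0.29089326,  0.73103425, -0.6172277 ],
       [ 0.21195671, -0.5798559 , -0.78666479]]), 't': array([0.57794502, 0.19900932, 0.75450651])}
top {'fovy': 56.07198835884207, 'cx': 322.2969036976317, 'cy': 239.7639393133732, 'R': array([[-0.02988137, -0.99945327,  0.01415181],
       [-0.99637854,  0.02865591, -0.08005401],
       [ 0.07960471, -0.01649268, -0.99669006]]), 't': array([0.01773216, 0.62583427, 0.87821739])}
0.1 [ 0.26144852 -0.56700419  0.24142736] [ 9.76778820e-01  2.14247925e-01 -3.57253898e-05 -9.80450755e-04] 1.0018870762719767 [ 0.51640331  0.84882786 -0.23277509]
```

View pics/top0.png

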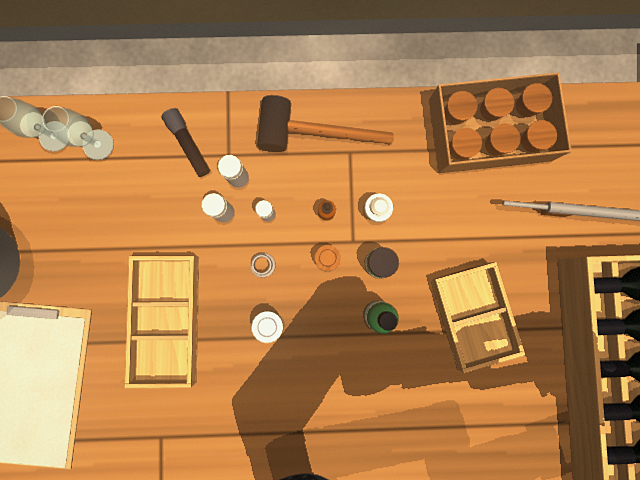

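View pics/side0.png

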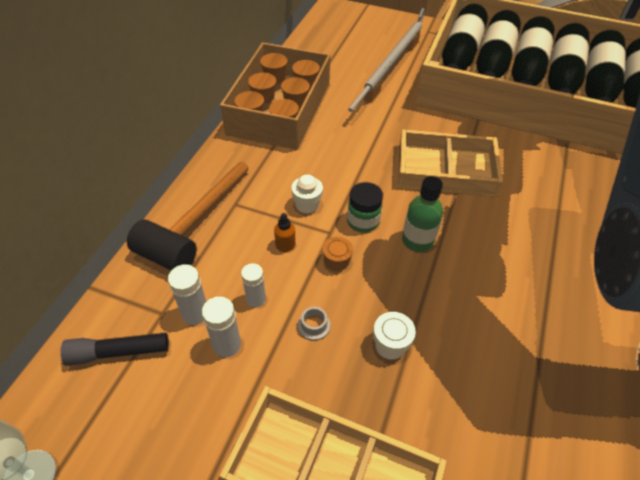

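The top view shows, with the robot at the bottom and +y to the left:
- Tubes at (230,167), (214,205) and (264,210). The last is clearly slimmer.
- Breather bung (378,207), with the vent on top. Solid bung (267,326).
- Jar (382,262), tall bottle (383,318).
- To leave alone: ferrule (262,265), oak bung (327,258), dropper (326,209).
- Three-bay tray around (161,320), two-bay tray around (478,317).

Next I'll crop closer and measure.

```bash
cat > h.py <<'E'
import numpy as np, cv2
from station import manip
def cal(n):
    c=manip.get_calibration(n); f=240/np.tan(np.radians(c["fovy"])/2)
    return f,c["cx"],c["cy"],np.array(c["R"]),np.array(c["t"])
def back(n,u,v,z):
    f,cx,cy,R,t=cal(n); d=R.T@np.array([(u-cx)/f,(v-cy)/f,1]); o=-R.T@t
    return o+d*(z-o[2])/d[2]
def proj(n,X):
    f,cx,cy,R,t=cal(n); c=R@np.array(X)+t
    return np.array([cx+f*c[0]/c[2],cy+f*c[1]/c[2]])
E
python3 - <<'E'
import cv2,numpy as np
a=cv2.imread("pics/top0.png");b=cv2.imread("pics/side0.png")
cv2.imwrite("pics/c1.png",cv2.resize(a[140:350,190:420],None,fx=3.4,fy=2.8571 if 0 else 2.85,interpolation=cv2.INTER_CUBIC))
cv2.imwrite("pics/c2.png",cv2.resize(a[240:400,110:210],None,fx=3.6,fy=3.6,interpolation=cv2.INTER_CUBIC))
cv2.imwrite("pics/c3.png",cv2.resize(a[250:380,420:540],None,fx=4,fy=4,interpolation=cv2.INTER_CUBIC))
cv2.imwrite("pics/c4.png",cv2.resize(b[160:370,150:460],None,fx=2.5,fy=2.5,interpolation=cv2.INTER_CUBIC))
E
```

```text
(no output)
```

View pics/c1.png

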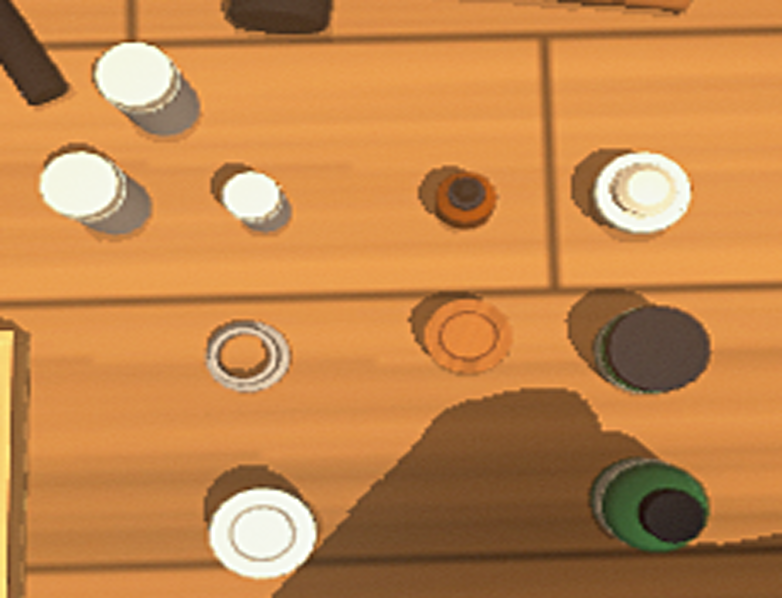

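View pics/c2.png

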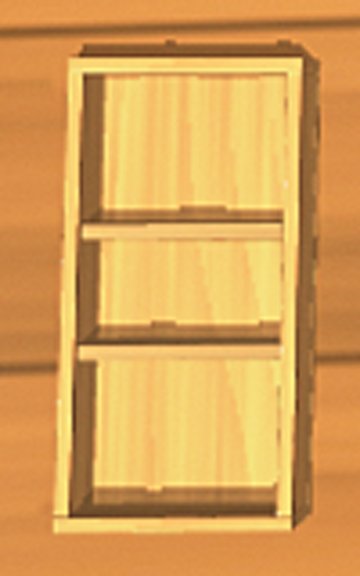

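View pics/c3.png

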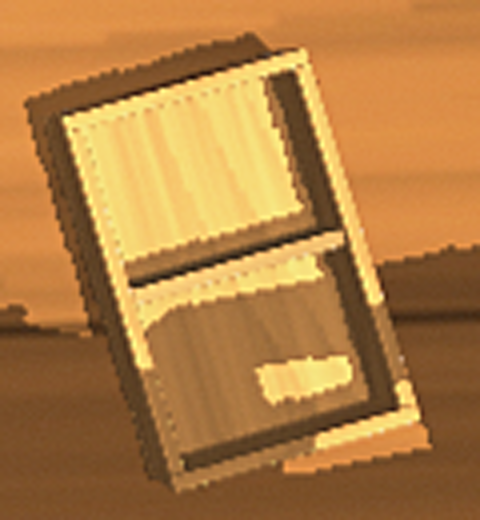

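View pics/c4.png

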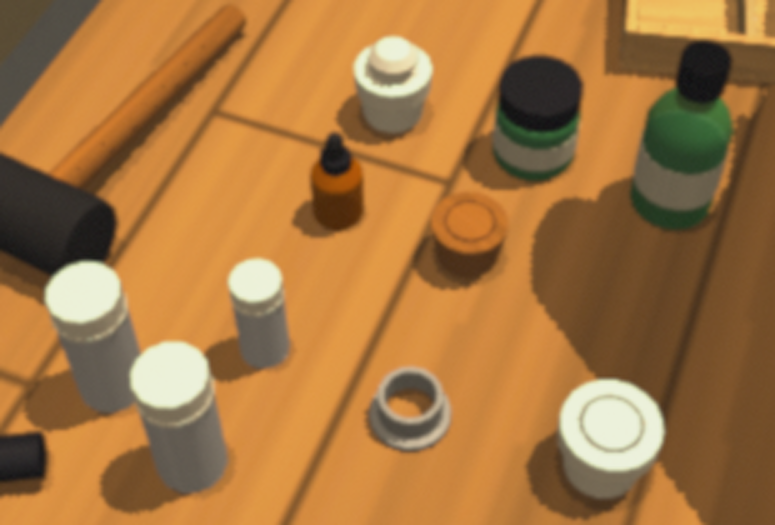

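```bash
python3 - <<'E'
from h import *
def c1(x,y): return 190+(x+.5)/3.4-.5,140+(y+.5)/2.85-.5
f=cal("top")[0]
for n,(x0,x1,y0,y1),z in [("tube",(222,280,171,222),.076),("big1",(40,126,151,220),.1),("big2",(95,180,42,111),.1),("solid",(208,316,487,577),.05),("breather",(592,691,152,234),.046),("jar",(606,710,306,390),.07),("bottle",(638,708,488,545),.14),("oak",(424,511,297,374),.036),("ferrule",(206,291,320,391),.003),("dropper",(446,486,177,208),.075)]:
    u,v=c1((x0+x1)/2,(y0+y1)/2); X=back("top",u,v,z)
    R,t=cal("top")[3:]; d=(R@X+t)[2]
    print(n,X.round(4),"dia",round((x1-x0)/3.4*d/f*1e3,1),round((y1-y0)/2.85*d/f*1e3,1),"side px",proj("side",X).round(0))
for nm,s,o,P,sz in [("three",3.6,(110,240),[(68,58),(303,58),(292,530),(54,530)],(252,126)),("two",4,(420,250),[(62,118),(305,50),(418,415),(175,490)],(188,126))]:
    W=np.array([back("top",o[0]+(x+.5)/s-.5,o[1]+(y+.5)/s-.5,.04)[:2] for x,y in P])
    print(nm,W.round(4).tolist(),"c",W.mean(0).round(4),"len",[round(np.linalg.norm(W[i]-W[(i+1)%4])*1e3,1) for i in range(4)])
    for i,j in((3,0),(2,1)): d=W[j]-W[i]; print(" yaw",np.degrees(np.arctan2(d[1],d[0])))
    for i,j in((1,0),(2,3)): d=W[j]-W[i]; print(" yaw y",np.degrees(np.arctan2(-d[0],d[1])))
    print([proj("side",[*w,.04]).round(0).tolist() for w in W])
E
```

```text
tube [0.6845 0.11   0.076 ] dia 32.4 34.0 side px [252. 271.]
big1 [0.6905 0.198  0.1   ] dia 46.6 44.6 side px [219. 308.]
big2 [0.7613 0.1676 0.1   ] dia 46.4 44.9 side px [184. 276.]
solid [0.4609 0.1112 0.05  ] dia 60.8 60.5 side px [393. 329.]
breather [ 0.6852 -0.1126  0.046 ] dia 57.4 56.7 side px [307. 187.]
jar [ 0.5772 -0.1143  0.07  ] dia 58.1 56.0 side px [366. 193.]
bottle [ 0.4732 -0.1072  0.14  ] dia 35.5 34.5 side px [432. 182.]
oak [ 0.59  -0.009  0.036] dia 50.5 53.3 side px [337. 248.]
ferrule [0.5809 0.122  0.003 ] dia 51.0 50.8 side px [313. 324.]
dropper [ 0.684 -0.01   0.075] dia 22.4 20.7 side px [284. 216.]
three [[0.6045, 0.3789], [0.6007, 0.2519], [0.35, 0.2596], [0.3542, 0.3852]] c [0.4774 0.3189] len [np.float64(127.0), np.float64(250.8), np.float64(125.7), np.float64(250.3)]
 yaw -1.4407351053190565
 yaw -1.7393770938004391
 yaw y -1.6762402214338292
 yaw y -1.9069215991104334
[[218.0, 475.0], [265.0, 384.0], [445.0, 459.0], [417.0, 566.0]]
two [[0.541, -0.2196], [0.5708, -0.3415], [0.3922, -0.3859], [0.3604, -0.2654]] c [ 0.4661 -0.3031] len [np.float64(125.5), np.float64(184.0), np.float64(124.6), np.float64(186.3)]
 yaw 14.242670744963608
 yaw 13.96056433154868
 yaw y 13.723769526253918
 yaw y 14.773134343005992
[[400.0, 172.0], [402.0, 129.0], [495.0, 137.0], [501.0, 181.0]]
```

Diameters come out right: slim tube 32–34 mm, against 46 mm for the two large ones. The jar is 58, the solid bung 60 and the breather 57 mm, and the tray edges are within 2–4 mm. The side view agrees too. So the tube is the one at (264,210).

First is the breather bung, into the far bay of the two-bay tray. I'll rise, then travel with the jaws turned along world y.

Request:
arm_command --rows '[[[0,0,30],0,-0.7],[[0,0,30],0,-0.7],[[30,32,0],-0.04,-0.7],[[30,32,0],-0.04,-0.7],[[30,32,0],-0.04,-0.7],[[30,32,0],-0.04,-0.7],[[30,32,0],-0.04,-0.7],[[30,32,0],-0.04,-0.7],[[30,32,0],-0.04,-0.7],[[30,32,0],-0.04,-0.7],[[30,32,0],-0.04,-0.7],[[30,32,0],-0.04,-0.7]]' --squeeze 30

```text
t: 1.6
tcp_pos: [0.5622, -0.2463, 0.3018]
tool_rot: [1.0, 0.015, -0.0, -0.0]
force: [0.8, -0.7, 0.1]
finger_gap: 0.851
```

Request:
arm_command --rows '[[[30,33,0],-0.03,-0.7],[[31,33,0],0,-0.7],[[31,33,-20],0,-0.7],[[31,34,-40],0,-0.7],[[0,0,-40],0,-0.7],[[0,0,-40],0,-0.7],[[0,0,-30],0,-0.7],[[0,0,0],0,-0.7]]'

```text
t: 2.6
tcp_pos: [0.6821, -0.1137, 0.1287]
tool_rot: [1.0, 0.001, -0.004, -0.001]
force: [-0.5, 0.2, 0.3]
finger_gap: 0.848
```

```bash
python3 - <<'E'
from h import *
a=manip.snapshot("top");b=manip.snapshot("side")
print(manip.sense()["tcp_pos"])
A=cv2.resize(a[130:290,290:460],None,fx=2.3,fy=2.3,interpolation=cv2.INTER_CUBIC)
B=cv2.resize(b[100:260,230:400],None,fx=2.3,fy=2.3,interpolation=cv2.INTER_CUBIC)
cv2.imwrite("pics/g1.png",np.hstack([A,B]))
E
```

```text
[ 0.68495796 -0.11474222  0.13267339]
```

View pics/g1.png

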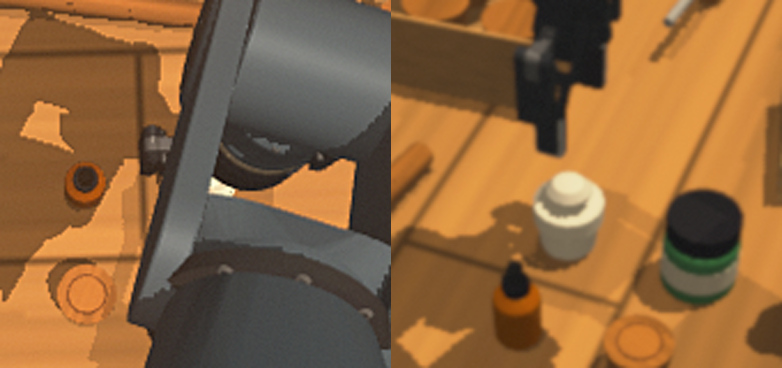

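The fingers hang over the bung: in the side view the vent cap is at (568,188) of the crop, below and between them. Descending and closing.

Request:
arm_command --rows '[[[0,1,-35],0,-0.7],[[0,0,-35],0,-0.7],[[0,0,-25],0,-0.7],[[0,0,-10],0,-0.7],[[0,0,0],0,-0.7],[[0,0,0],0,1],[[0,0,0],0,1],[[0,0,0],0,1],[[0,0,0],0,1],[[0,0,0],0,1]]'

```text
t: 3.95
tcp_pos: [0.6861, -0.114, 0.0296]
tool_rot: [1.0, 0.001, 0.002, 0.001]
force: [-0.6, 0.7, 6.2]
finger_gap: 0.643
```

Request:
arm_command --rows '[[[0,0,15],0,1],[[0,0,35],0,1],[[0,0,45],0,1],[[0,0,45],0,1],[[-29,-30,10],0.041,1],[[-29,-30,0],0.041,1],[[-29,-30,0],0.041,1],[[-29,-30,0],0.041,1],[[-30,-29,0],0.04,1],[[-30,-29,0],0.04,1],[[0,0,0],0,1],[[0,0,0],0,1]]'

```text
t: 5.45
tcp_pos: [0.5088, -0.2915, 0.1779]
tool_rot: [0.993, 0.122, 0.0, 0.0]
force: [0.2, -0.1, -0.8]
finger_gap: 0.638
```

```bash
python3 - <<'E'
from h import *
a=manip.snapshot("top");b=manip.snapshot("side")
s=manip.sense();print(s["tcp_pos"],s["force"],s["finger_gap"])
A=cv2.resize(a[230:390,380:560],None,fx=2.2,fy=2.2,interpolation=cv2.INTER_CUBIC)
B=cv2.resize(b[50:210,350:530],None,fx=2.2,fy=2.2,interpolation=cv2.INTER_CUBIC)
cv2.imwrite("pics/g2.png",np.hstack([A,B]))
E
```

```text
[ 0.50926387 -0.29085908  0.17758318] [ 0.65682544  0.56343774 -1.8893678 ] 0.6435435828454652
```

View pics/g2.png

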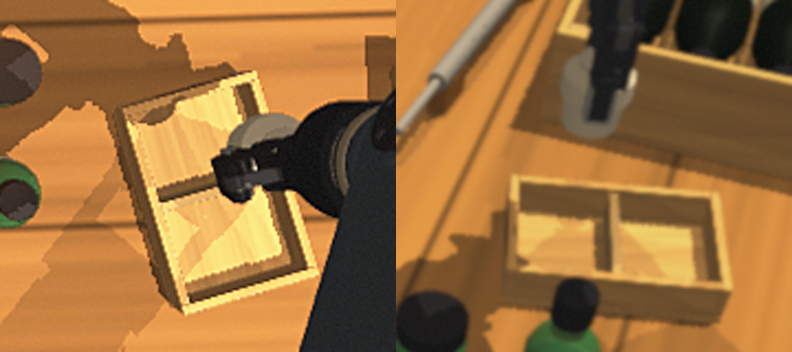

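```bash
python3 - <<'E'
from h import *
print(proj("top",[.5092,-.2909,.19]),proj("top",[.5092,-.2909,.04]),back("top",499,291,.19),proj("side",[.5092,-.2909,.185]), proj("side",[.5092,-.2909,.04]))
E
```

```text
[503.96981592 298.03997868] [472.15130591 294.30500723] [ 0.5208321  -0.28346261  0.19      ] [440.90150349  87.43242775] [425.86366691 152.17438403]
```

Request:
arm_command --rows '[[[0,-1,-40],0,1],[[0,0,-40],0,1],[[0,0,-30],0,1],[[0,0,-20],0,1],[[0,0,-10],0,1],[[0,0,0],0,1],[[0,0,0],0,1],[[0,0,0],0,1]]'

```text
t: 6.55
tcp_pos: [0.509, -0.2929, 0.0381]
tool_rot: [0.992, 0.123, 0.001, 0.001]
force: [-0.2, -0.3, -1.2]
finger_gap: 0.643
```

Request:
arm_command --rows '[[[0,0,-2],0,1],[[0,0,0],0,1],[[0,0,0],0,0],[[0,0,0],0,-0.5],[[0,0,0],0,-0.6],[[0,0,0],0,-0.6],[[0,0,0],0,-0.6],[[0,0,20],0,-0.6],[[0,0,40],0,-0.6],[[0,0,50],0,-0.6],[[0,0,50],0,-0.6],[[0,0,0],0,-0.6]]'

```text
t: 8.05
tcp_pos: [0.5109, -0.2944, 0.1999]
tool_rot: [0.992, 0.123, 0.003, 0.004]
force: [0.3, 0.1, -0.5]
finger_gap: 0.803
```

```bash
python3 - <<'E'
from h import *
a=manip.snapshot("top");b=manip.snapshot("side")
s=manip.sense();print(s["tcp_pos"],s["force"],s["finger_gap"])
A=cv2.resize(a[230:390,360:560],None,fx=2,fy=2,interpolation=cv2.INTER_CUBIC)
B=cv2.resize(b[100:260,350:530],None,fx=2,fy=2,interpolation=cv2.INTER_CUBIC)
cv2.imwrite("pics/g3.png",np.hstack([A,B]))
E
```

```text
[ 0.50841797 -0.29240849  0.19563062] [-0.33109731 -0.02073119 -1.01706534] 0.8011483739032981
```

View pics/g3.png

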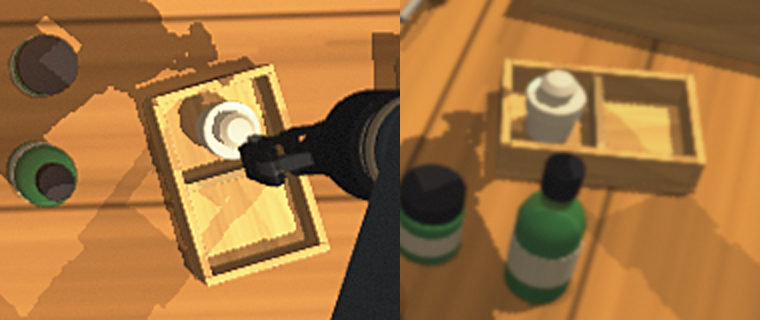

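Request:
arm_command --rows '[[[-6,31,0],0,-0.4],[[-6,31,0],0,-0.4],[[-6,31,0],0,-0.4],[[-6,31,0],0,-0.4],[[-7,31,0],0,-0.4],[[-7,32,0],0,-0.4],[[0,0,0],0,-0.4],[[0,0,0],0,-0.4]]'

```text
t: 9.15
tcp_pos: [0.4705, -0.1059, 0.1944]
tool_rot: [0.992, 0.123, -0.001, -0.0]
force: [0.3, 0.2, -0.7]
finger_gap: 0.702
```

The breather bung stands upright in the far bay. Now the bottle cap.

Request:
arm_command --rows '[[[2,-1,-30],0,-0.4],[[0,0,-25],0,-0.4],[[0,0,-15],0,-0.4],[[0,0,-7],0,-0.4],[[0,0,0],0,-0.4],[[0,0,0],0,1],[[0,0,0],0,1],[[0,0,0],0,1],[[0,0,0],0,1],[[0,0,0],0,1],[[0,0,0],0,1]]' --squeeze 35

```text
t: 10.52
tcp_pos: [0.4732, -0.107, 0.119]
tool_rot: [0.992, 0.123, 0.001, 0.001]
force: [-0.8, -0.8, 5.5]
finger_gap: 0.363
```

Request:
arm_command --rows '[[[0,0,10],0,1],[[0,0,20],0,1],[[0,0,35],0,1],[[0,0,35],0,1],[[-9,-35,0],0,1],[[-9,-35,0],0,1],[[-9,-35,0],0,1],[[-8,-34,0],0,1],[[-8,-34,0],0,1],[[-8,-34,0],0,1],[[0,0,0],0,1],[[0,0,0],0,1]]'

```text
t: 12.02
tcp_pos: [0.421, -0.3126, 0.218]
tool_rot: [0.992, 0.122, -0.0, -0.001]
force: [-0.1, 0.6, -2.3]
finger_gap: 0.361
```

```bash
python3 - <<'E'
from h import *
b=manip.snapshot("side")
s=manip.sense();print(s["tcp_pos"],s["force"],s["finger_gap"])
cv2.imwrite("pics/g4.png",cv2.resize(b[30:260,350:590],None,fx=2,fy=2,interpolation=cv2.INTER_CUBIC))
E
```

```text
[ 0.4211982  -0.31227244  0.21807331] [ 0.33338409  1.13191704 -2.24814135] 0.3678770068168399
```

View pics/g4.png

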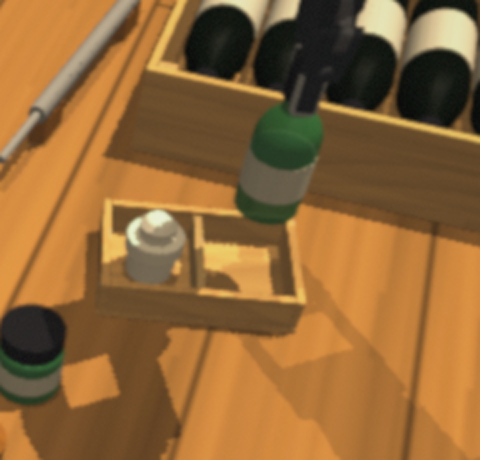

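The bottle hangs upright over the near bay; in the side crop its base is at (270,215). Lowering.

Request:
arm_command --rows '[[[1,-1,-25],0,1],[[0,0,-25],0,1],[[0,0,-20],0,1],[[0,0,-12],0,1],[[0,0,-6],0,1],[[0,0,-3],0,1],[[0,0,-1],0,1],[[0,0,0],0,1],[[0,0,0],0,1],[[0,0,0],0,1]]'

```text
t: 13.32
tcp_pos: [0.4227, -0.3147, 0.1265]
tool_rot: [0.992, 0.123, 0.0, 0.0]
force: [-0.5, 0.3, -1.5]
finger_gap: 0.362
```

Request:
arm_command --rows '[[[0,0,-1],0,1],[[0,0,-1],0,1],[[0,0,0],0,1],[[0,0,0],0,1]]'

```text
t: 13.82
tcp_pos: [0.4226, -0.3147, 0.125]
tool_rot: [0.992, 0.123, 0.0, 0.0]
force: [-1.2, 0.9, 5.4]
finger_gap: 0.362
```

The wrist force went from −1.5 to +5.4 N, so the bottle is on the floor. Releasing.

Request:
arm_command --rows '[[[0,0,0],0,0.2],[[0,0,0],0,-0.2],[[0,0,0],0,-0.4],[[0,0,0],0,-0.4],[[0,0,0],0,-0.4],[[0,0,20],0,-0.4],[[0,0,30],0,-0.4],[[0,0,30],0,-0.4],[[0,0,20],0,-0.4]]'

```text
t: 14.95
tcp_pos: [0.4229, -0.3149, 0.2258]
tool_rot: [0.992, 0.123, 0.0, 0.001]
force: [0.5, -0.1, -0.3]
finger_gap: 0.698
```

Request:
arm_command --rows '[[[22,28,0],-0.04,-0.75],[[22,28,0],-0.04,-0.75],[[22,29,0],-0.04,-0.75],[[22,29,0],-0.04,-0.75],[[22,29,0],-0.04,-0.75],[[22,29,0],-0.04,-0.75],[[22,29,-20],-0.035,-0.75],[[0,0,-30],0,-0.75],[[0,0,-40],0,-0.75],[[0,0,0],0,-0.75],[[0,0,0],0,-0.75]]'

```text
t: 16.32
tcp_pos: [0.5772, -0.114, 0.1352]
tool_rot: [1.0, -0.015, 0.001, 0.0]
force: [0.2, -0.8, 0.7]
finger_gap: 0.874
```

```bash
python3 - <<'E'
from h import *
b=manip.snapshot("side");a=manip.snapshot("top")
s=manip.sense();print(s["tcp_pos"],s["tool_rot"],s["force"],s["finger_gap"])
cv2.imwrite("pics/g5.png",np.hstack([cv2.resize(b[80:270,310:530],None,fx=1.8,fy=1.8,interpolation=cv2.INTER_CUBIC),cv2.resize(a[200:390,340:560],None,fx=1.8,fy=1.8,interpolation=cv2.INTER_CUBIC)]))
E
```

```text
[ 0.57776973 -0.1142246   0.13611897] [ 9.99889869e-01 -1.47316999e-02  1.68165020e-03  6.31859810e-04] [ 0.34103646 -0.42034792 -0.32386045] 0.875088674291591
```

View pics/g5.png

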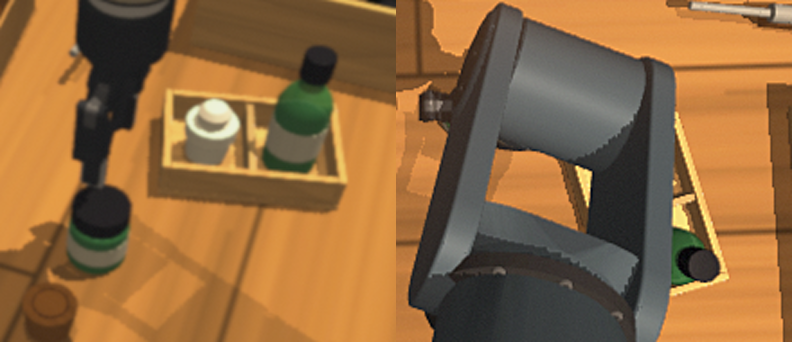

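The two-bay tray is done: breather in the far bay, bottle in the near bay, both upright. The jaws are over the jar, so I'll take it by the lid.

Request:
arm_command --rows '[[[0,0,-30],0,-0.75],[[0,0,-30],0,-0.75],[[0,0,-15],0,-0.75],[[0,0,-8],0,-0.75],[[0,0,0],0,-0.75],[[0,0,0],0,1],[[0,0,0],0,1],[[0,0,0],0,1],[[0,0,0],0,1],[[0,0,0],0,1],[[0,0,0],0,1]]'

```text
t: 17.8
tcp_pos: [0.5775, -0.1141, 0.0525]
tool_rot: [1.0, -0.015, 0.001, 0.001]
force: [-1.2, -0.7, 6.5]
finger_gap: 0.67
```

Request:
arm_command --rows '[[[0,0,10],0,1],[[0,0,25],0,1],[[0,0,40],0,1],[[0,0,40],0,1],[[-2,35,0],0,1],[[-2,40,0],0,1],[[-2,40,0],0,1],[[-2,40,0],0,1],[[-2,40,0],0,1],[[-2,40,0],0,1],[[-2,40,0],0,1],[[-2,40,0],0,1]]'

```text
t: 19.3
tcp_pos: [0.5597, 0.2028, 0.1663]
tool_rot: [1.0, -0.015, -0.001, 0.0]
force: [0.0, 0.1, -1.4]
finger_gap: 0.67
```

Request:
arm_command --rows '[[[-2,40,0],0,1],[[-2,40,0],0,1],[[-3,36,0],0,1],[[0,0,0],0,1],[[0,0,0],0,1]]'

```text
t: 19.92
tcp_pos: [0.5529, 0.3169, 0.166]
tool_rot: [1.0, -0.014, -0.001, 0.0]
force: [0.0, 0.1, -1.7]
finger_gap: 0.666
```

```bash
python3 - <<'E'
from h import *
b=manip.snapshot("side");a=manip.snapshot("top")
s=manip.sense();print(s["tcp_pos"],s["tool_rot"],s["force"],s["finger_gap"])
for p in [(.5544,.3167),(.4774,.3189),(.4004,.3213)]: print(proj("top",[*p,.006]),proj("side",[*p,.006]))
cv2.imwrite("pics/g6.png",np.hstack([cv2.resize(b[280:480,150:450],None,fx=1.3,fy=1.3,interpolation=cv2.INTER_CUBIC),cv2.resize(a[220:400,80:300],None,fx=1.44444,fy=1.44444,interpolation=cv2.INTER_CUBIC)]))
E
```

```text
[0.55344134 0.31620783 0.16617949] [ 9.99884844e-01 -1.51659526e-02 -4.25134879e-04  3.34344480e-04] [-0.27685475 -1.26958954 -0.95855313] 0.6712700569769461
[166.3482925 280.3428519] [277.92869431 449.75953361]
[165.33660947 318.85874622] [332.07609091 473.72610315]
[164.21023528 357.90638377] [389.11740019 499.1548477 ]
```

View pics/g6.png

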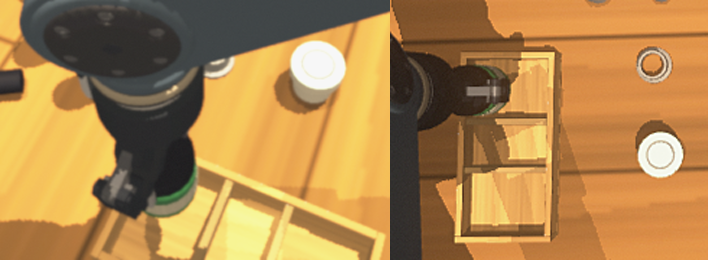

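Request:
arm_command --rows '[[[1,0,-30],0,1],[[0,0,-30],0,1],[[0,0,-20],0,1],[[0,0,-14],0,1],[[0,0,-7],0,1],[[0,0,-3],0,1],[[0,0,-1],0,1],[[0,0,0],0,1],[[0,0,0],0,1]]'

```text
t: 21.15
tcp_pos: [0.5548, 0.3176, 0.0618]
tool_rot: [1.0, -0.015, 0.0, -0.0]
force: [0.1, -0.3, -0.9]
finger_gap: 0.669
```

Request:
arm_command --rows '[[[0,0,-1],0,1],[[0,0,-1],0,1],[[0,0,-1],0,1],[[0,0,0],0,1],[[0,0,0],0,1]]'

```text
t: 21.78
tcp_pos: [0.5545, 0.3174, 0.0586]
tool_rot: [1.0, -0.015, -0.0, -0.0]
force: [-0.9, -1.5, 1.6]
finger_gap: 0.667
```

The force turned positive at the expected height, so the jar is down. Release and lift.

Request:
arm_command --rows '[[[0,0,0],0,0],[[0,0,0],0,-0.5],[[0,0,0],0,-0.7],[[0,0,0],0,-0.7],[[0,0,0],0,-0.7],[[0,0,20],0,-0.7],[[0,0,40],0,-0.7],[[0,0,50],0,-0.4],[[0,0,10],0,-0.2],[[0,0,0],0,-0.2]]'

```text
t: 23.02
tcp_pos: [0.555, 0.3176, 0.18]
tool_rot: [1.0, -0.015, 0.001, -0.0]
force: [-0.1, -0.5, -0.5]
finger_gap: 0.596
```

Request:
arm_command --rows '[[[18,-29,0],0,-0.2],[[18,-29,0],0,-0.2],[[18,-29,0],0,-0.2],[[19,-30,0],0,-0.2],[[19,-30,0],0,-0.2],[[19,-30,0],0,-0.2],[[19,-30,0],0,-0.2],[[0,0,0],0,-0.2],[[0,0,0],0,-0.2]]'

```text
t: 24.15
tcp_pos: [0.6832, 0.1107, 0.1766]
tool_rot: [1.0, -0.015, -0.002, -0.0]
force: [0.1, 0.0, -0.3]
finger_gap: 0.601
```

```bash
python3 - <<'E'
from h import *
b=manip.snapshot("side");a=manip.snapshot("top")
s=manip.sense();print(s["tcp_pos"],s["tool_rot"],s["force"],s["finger_gap"])
cv2.imwrite("pics/g7.png",np.hstack([cv2.resize(b[160:480,120:480],None,fx=1.2,fy=1.2),cv2.resize(a[140:400,80:300],None,fx=1.47692,fy=1.47692)]))
E
```

```text
[0.68329277 0.11150558 0.17734741] [ 9.99900509e-01 -1.40469563e-02 -1.27630156e-03 -1.60359142e-04] [-0.29410771 -1.05590043  0.60102237] 0.6033705910784873
```

View pics/g7.png

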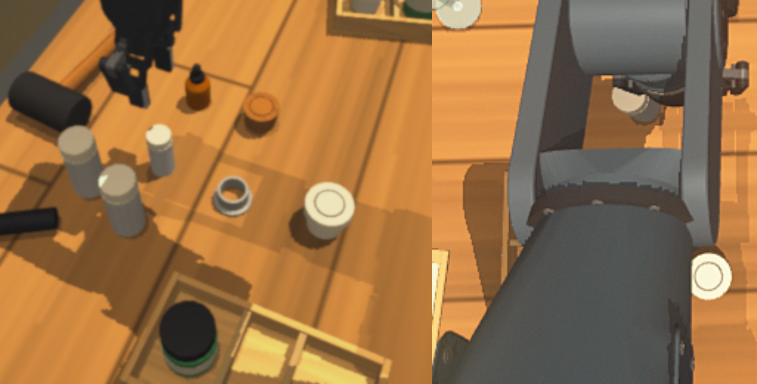

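The jar stands upright in the far bay. The tube's height of 76 mm also checks: its top is predicted at (252,271) in the side view and seen at about (253,272). Descending on the tube.

Request:
arm_command --rows '[[[1,-1,-30],0,-0.2],[[0,0,-30],0,-0.2],[[0,0,-30],0,-0.2],[[0,0,-20],0,-0.2],[[0,0,-12],0,-0.2],[[0,0,0],0,-0.2],[[0,0,0],0,1],[[0,0,0],0,1],[[0,0,0],0,1],[[0,0,0],0,1],[[0,0,0],0,1]]' --squeeze 25

```text
t: 25.62
tcp_pos: [0.6864, 0.1094, 0.0574]
tool_rot: [1.0, -0.015, 0.001, -0.0]
force: [0.5, 0.6, 5.6]
finger_gap: 0.361
```

Request:
arm_command --rows '[[[0,0,15],0,1],[[0,0,35],0,1],[[0,0,40],0,1],[[0,0,30],0,1],[[-26,26,0],0,1],[[-26,26,0],0,1],[[-26,26,0],0,1],[[-26,26,0],0,1],[[-26,26,0],0,1],[[-26,26,0],0,1],[[-26,27,0],0,1],[[-27,27,0],0,1]]'

```text
t: 27.12
tcp_pos: [0.4755, 0.32, 0.1766]
tool_rot: [1.0, -0.015, -0.0, 0.0]
force: [0.2, 0.1, -0.8]
finger_gap: 0.368
```

Request:
arm_command --rows '[[[0,0,0],0,1],[[0,0,0],0,1]]'

```text
t: 27.38
tcp_pos: [0.477, 0.3192, 0.1766]
tool_rot: [1.0, -0.014, 0.0, 0.0]
force: [-0.2, 0.0, -0.5]
finger_gap: 0.365
```

```bash
python3 - <<'E'
from h import *
b=manip.snapshot("side");a=manip.snapshot("top")
s=manip.sense();print(s["tcp_pos"],s["tool_rot"],s["force"],s["finger_gap"])
cv2.imwrite("pics/g8.png",np.hstack([cv2.resize(b[160:480,120:480],None,fx=1.2,fy=1.2),cv2.resize(a[140:400,80:300],None,fx=1.47692,fy=1.47692)]))
E
```

```text
[0.47759288 0.31877023 0.1765016 ] [ 9.99885079e-01 -1.51548267e-02  4.01032687e-04 -1.03174545e-05] [-1.29593677  0.21145318  0.16610533] 0.36334820653200134
```

View pics/g8.png

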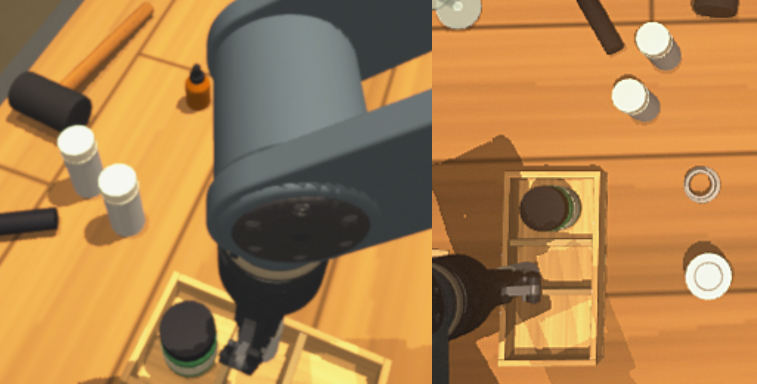

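The tube is held over the middle bay. Lowering.

Request:
arm_command --rows '[[[0,0,-35],0,1],[[0,0,-35],0,1],[[0,0,-25],0,1],[[0,0,-12],0,1],[[0,0,-5],0,1],[[0,0,-2],0,1],[[0,0,0],0,1],[[0,0,0],0,1]]'

```text
t: 28.48
tcp_pos: [0.4773, 0.3195, 0.0634]
tool_rot: [1.0, -0.014, 0.001, -0.0]
force: [-1.2, -1.8, 3.4]
finger_gap: 0.364
```

Request:
arm_command --rows '[[[0,0,0],0,0.2],[[0,0,0],0,-0.2],[[0,0,0],0,-0.3],[[0,0,0],0,-0.3],[[0,0,20],0,-0.3],[[0,0,40],0,-0.3],[[0,0,40],0,-0.8],[[-4,-52,0],0,-0.8],[[-4,-52,0],0,-0.8],[[-4,-52,0],0,-0.8],[[-4,-52,0],0,-0.8],[[0,0,0],0,-0.8]]'

```text
t: 29.98
tcp_pos: [0.4603, 0.1086, 0.1623]
tool_rot: [1.0, -0.017, -0.0, 0.0]
force: [-0.3, 0.9, -0.1]
finger_gap: 0.902
```

```bash
python3 - <<'E'
from h import *
b=manip.snapshot("side");a=manip.snapshot("top")
s=manip.sense();print(s["tcp_pos"],s["tool_rot"],s["force"],s["finger_gap"])
cv2.imwrite("pics/g9.png",np.hstack([cv2.resize(b[160:480,120:480],None,fx=1.2,fy=1.2),cv2.resize(a[140:400,80:300],None,fx=1.47692,fy=1.47692)]))
E
```

```text
[0.46078226 0.11115519 0.16240559] [ 9.99879514e-01 -1.55209138e-02  1.22420276e-04 -2.07383630e-04] [ 0.37722134 -0.93606378 -0.00259067] 0.9001268394583237
```

View pics/g9.png

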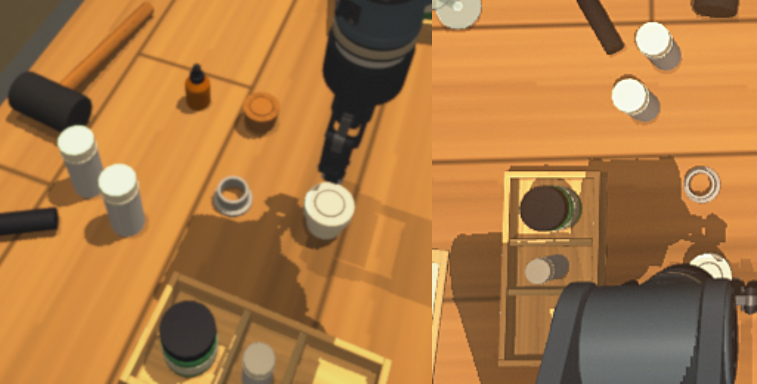

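The tube stands in the middle bay. Last is the solid bung.

Request:
arm_command --rows '[[[0,0,-35],0,-0.8],[[0,0,-35],0,-0.8],[[0,0,-30],0,-0.8],[[0,0,-20],0,-0.8],[[0,0,-11],0,-0.8],[[0,0,0],0,-0.8],[[0,0,0],0,1],[[0,0,0],0,1],[[0,0,0],0,1],[[0,0,0],0,1],[[0,0,0],0,1]]' --squeeze 30

```text
t: 31.45
tcp_pos: [0.4611, 0.1117, 0.0322]
tool_rot: [1.0, -0.015, 0.001, -0.0]
force: [-0.3, 2.8, 7.5]
finger_gap: 0.69
```

Request:
arm_command --rows '[[[0,0,15],0,1],[[0,0,35],0,1],[[0,0,40],0,1],[[0,0,35],0,1],[[-10,35,0],0,1],[[-10,35,0],0,1],[[-10,35,0],0,1],[[-10,35,0],0,1],[[-10,35,0],0,1],[[-11,35,0],0,1],[[0,0,0],0,1],[[0,0,0],0,1]]'

```text
t: 32.95
tcp_pos: [0.3994, 0.3209, 0.1566]
tool_rot: [1.0, -0.014, -0.0, 0.0]
force: [0.7, -0.1, -0.4]
finger_gap: 0.689
```

```bash
python3 - <<'E'
from h import *
b=manip.snapshot("side");a=manip.snapshot("top")
s=manip.sense();print(s["tcp_pos"],s["tool_rot"],s["force"],s["finger_gap"])
cv2.imwrite("pics/g10.png",np.hstack([cv2.resize(b[160:480,120:480],None,fx=1.2,fy=1.2),cv2.resize(a[140:400,80:300],None,fx=1.47692,fy=1.47692)]))
E
```

```text
[0.39975942 0.32038902 0.15649062] [ 9.99884701e-01 -1.51830906e-02 -7.05821899e-05  2.33276590e-04] [ 0.60064032 -0.68554556 -1.21168494] 0.690273925478871
```

View pics/g10.png

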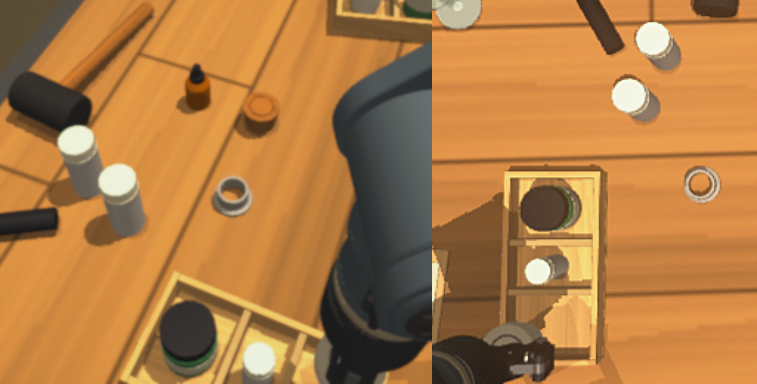

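Request:
arm_command --rows '[[[0,1,-35],0,1],[[0,0,-35],0,1],[[0,0,-25],0,1],[[0,0,-14],0,1],[[0,0,-7],0,1],[[0,0,-2],0,1],[[0,0,0],0,1],[[0,0,0],0,1]]'

```text
t: 34.05
tcp_pos: [0.4, 0.3227, 0.039]
tool_rot: [1.0, -0.015, 0.001, -0.0]
force: [-0.8, -0.9, -0.8]
finger_gap: 0.685
```

Request:
arm_command --rows '[[[0,0,-1],0,1],[[0,0,0],0,0],[[0,0,0],0,-0.4],[[0,0,0],0,-0.68],[[0,0,0],0,-0.68],[[0,0,0],0,-0.68],[[0,0,20],0,-0.68],[[0,0,40],0,-0.68],[[0,0,50],0,-0.68],[[0,0,50],0,-0.68]]'

```text
t: 35.3
tcp_pos: [0.3992, 0.3222, 0.1985]
tool_rot: [1.0, -0.015, -0.0, 0.0]
force: [0.3, 0.9, -0.8]
finger_gap: 0.841
```

Request:
arm_command --rows '[[[10,-40,10],0,-0.68],[[10,-45,10],0,-0.68],[[10,-45,10],0,-0.68],[[5,-45,0],0,-0.68],[[5,-45,0],0,-0.68],[[5,-45,0],0,-0.68],[[0,0,0],0,-0.68],[[0,0,0],0,-0.68],[[0,0,0],0,-0.68],[[0,0,0],0,-0.68]]'

```text
t: 36.55
tcp_pos: [0.4443, 0.0585, 0.2273]
tool_rot: [1.0, -0.014, -0.0, -0.0]
force: [0.4, 0.2, 0.1]
finger_gap: 0.838
```

```bash
python3 - <<'E'
from h import *
b=manip.snapshot("side");a=manip.snapshot("top")
s=manip.sense();print(s["t"],s["tcp_pos"],s["force"],s["finger_gap"])
cv2.imwrite("pics/e_top.png",a);cv2.imwrite("pics/e_side.png",b)
E
```

```text
36.65 [0.44442707 0.05818433 0.2273047 ] [-0.17481864 -0.5363264   0.46599346] 0.8419335809503089
```

View pics/e_top.png

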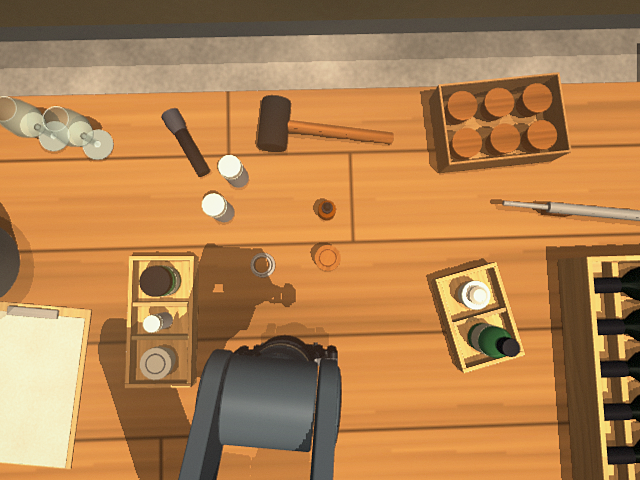

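View pics/e_side.png

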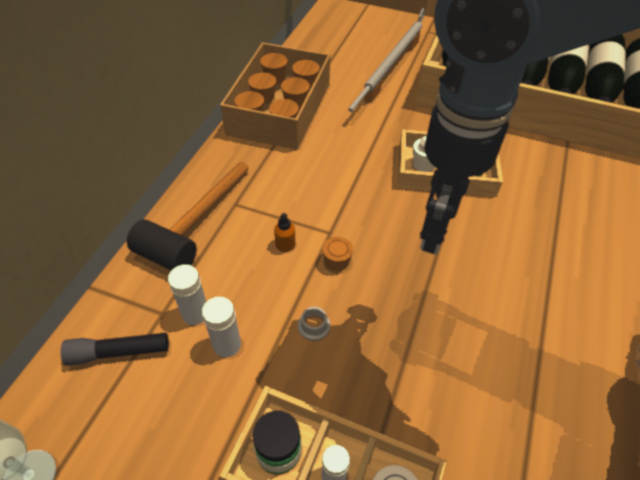

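All five are in their bays and the three bystanders haven't moved. A numeric check of the tops before I hand in.

```bash
python3 - <<'E'
from h import *
a=cv2.imread("pics/e_top.png")
for n,c,yaw,P in [("three",(.4774,.3189),-1.7,[("jar",.076,(.5545,.3175)),("tube",.082,(.4773,.3193)),("solid",.056,(.400,.3225))]),("two",(.4661,-.3031),14.2,[("breather",.052,(.509,-.293)),("bottle",.146,(.4226,-.3148))])]:
    for k,z,p in P:
        y=np.radians(yaw);d=np.array(p)-c
        print(n,k,"tray xy",(np.array([[np.cos(y),np.sin(y)],[-np.sin(y),np.cos(y)]])@d*1e3).round(1),"top px",proj("top",[*p,z]).round(1),"side px",proj("side",[*p,z]).round(0))
A=cv2.resize(a[245:395,115:210],None,fx=4,fy=4,interpolation=cv2.INTER_CUBIC);B=cv2.resize(a[245:395,425:525],None,fx=4,fy=4,interpolation=cv2.INTER_CUBIC)
cv2.imwrite("pics/e_c.png",np.hstack([A,B]))
E
```

```text
three jar tray xy [77.1  0.9] top px [153.5 280.7] side px [275. 432.]
three tube tray xy [-0.1  0.4] top px [151.4 322.8] side px [334. 456.]
three solid tray xy [-77.5   1.3] top px [154.7 363. ] side px [394. 490.]
two breather tray xy [44.1 -0.7] top px [475.4 294.6] side px [427. 147.]
two bottle tray xy [-45.   -0.7] top px [510.3 347.3] side px [488. 110.]
```

View pics/e_c.png

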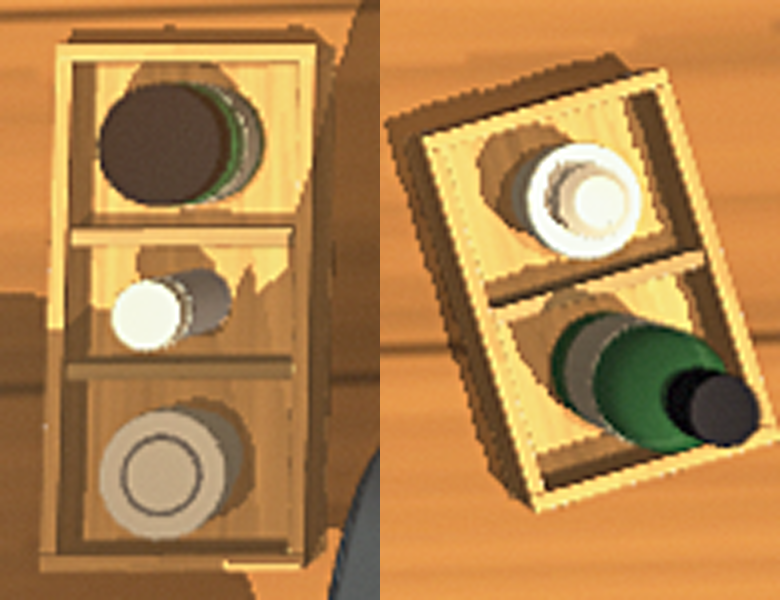

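The measured tops lie within about 2 px of what upright, floor-standing objects should show. Jar: (155.8,281) seen, (153.5,280.7) expected. Tube: (151.8,323.5), (151.4,322.8). Solid bung: (155.5,363.5), (154.7,363.0). Breather: (476,295), (475.4,294.6). Bottle: (510.8,346.8), (510.3,347.3). Handing in.

```bash
python3 - <<'E'
from station import manip
print(manip.sign_off()); print(manip.sense()["t"])
E
```

```text
the job is handed in; nothing more can be done
None
the job is handed in; nothing more can be done
```

Both kits are made up and the job was handed in at about 37 s of the 128 s; no verdict is reported at hand-in. In the two-bay tray the breather bung is in the far bay and the tall bottle in the near bay. In the three-bay tray the jar is in the far bay, the 32 mm tube in the middle and the solid bung in the near bay.

**Last checks:** in the final pictures all five stand upright in their bays and the gripper was open and clear.
- **Position:** release positions were within about 2 mm of the bay centres. The tops appear within about 1 px of where they should, except the jar, which is about 2 px (3 mm) off and well inside tolerance.
- **Set-down:** the bottle was lowered until the wrist force rose clearly (5.4 N). The jar's rise was weak (1.6 N) but at the right height. The solid bung showed no clear rise, so it was released within about 1 mm of the floor.
- **Bystanders:** the oak bung, dropper bottle and ferrule look unmoved between the first and last pictures.

No check failed.

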